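# Tare the pan and weigh a cast wheel on the bench scale

## Robot

A 6-joint arm with a two-finger parallel gripper is mounted at the origin on the work surface. World frame = base frame: x ahead of the robot, y to its left, z up, the work surface at z = 0. Lengths are in m, angles in rad, forces in N, time in s.
With the tool pointing down it reaches from about 0.15 to 0.775 m from the base axis. Payload 6.1 kg.
Tool frame: the origin (TCP) lies at the very end of the fingers, on their centre line; the grasp point (between the pads) lies 19 mm behind it (robot.pinch_z is the distance from the TCP to the grasp point, in m); y points along the fingers, z is the direction in which the jaws open and shut, and the axes are right-handed (so a half turn about y gives the same grasp; the last joint's range is limited). The gripper opens to 85 mm and grips with 20 to 120 N. Pads are 22 mm wide; open, the fingers measure 114 mm over their backs; the gripper's body (76 mm by 85 mm) begins 54 mm behind the grasp point. The pads swing forward as they close: fully open they stand 13 mm farther back than shut.
Start: joints at [-1.111, 0.126, -0.04, 1.405, 0, 1.571], TCP at [0.233, -0.47, 0.197] pointing down, gripper open.
Joint ranges: [-2.72, 2.72], [-0.95, 1.95], [-1.27, 1.35], [-1.78, 2.02], [-1.46, 1.47], [-3.14, 3.14]. Speed limits (rad/s): [2.39, 2.39, 3.01, 3.14, 3.14, 3.14].

## Interface

Orientations are given as [roll, pitch, yaw] about the fixed x, y, z axes, in that order (R = Rz(yaw) Ry(pitch) Rx(roll)).
In Python, from plant import robot, claw, observe, imaging gives the robot as it stands. Calls block until the motion is done:
- robot.reach(position, orientation): joint-space move of the TCP to a pose.
- robot.movel(position, attitude=None, rate=0.15, guard=None): straight line of the TCP; attitude=None keeps the orientation; rate is the mean speed in m/s. With guard (N) it stops when the force on the tool has changed by that much, and returns True; else False.
- robot.movej(angles): joint-space move.
- claw.release() and claw.grasp(squeeze=None): open the fingers fully, or close them until they stop; squeeze is the grip in N (None keeps the last).
- robot.hold(seconds).
- robot.inverse_kinematics(position, orientation): joint angles nearest the present ones, or None.
- observe(): the state.
- imaging.read_camera(name): name is "scene" or "side" or "wrist"; returns a dict with "color" (384x512x3 uint8, red, green, blue), "fx", "fy", "cx", "cy" (pixels), "dist" ([k1, k2, p1, p2, k3] as OpenCV has them; the pictures are not rectified), "extrinsics" (4x4, takes a point from camera to world coordinates); the wrist camera has in their place "mount" (4x4, takes a point from camera to tool coordinates, whose origin is the TCP and whose axes are the tool frame's). Camera axes: x right, y up, looking along -z (the intrinsics and any distortion apply to the point x, -y, -z); pixel columns grow to the right and rows downward; lengths in m; the calibration is good to about 2 mm. A picture is of the moment at which its call begins: read the wrist's pose just before it. There is no depth.
A pose or a line that the arm cannot do raises robot.MotionError and nothing moves.
- robot.job_done(): hands the job in, once; it reports no verdict.
The state is a dict: "t": time; "q": joint angles; "joint_vel": joint speeds; "joint_efforts": joint torques, N m; "position": TCP position; "tool_rot": TCP orientation; "wrist_force": force on the tool from outside, world axes, zero at the start; "ft_torque": the same for the moment, N m; "finger_gap": finger opening in m.
Only numpy, scipy, OpenCV 4.12 (cv2) and the standard library are available. Lean on these libraries where they do the work, as an engineer would, in place of code of your own. Each camera call takes 0.05 s, during which the arm holds its last target. There are 200 camera calls.

## Task

Weigh the spoked wheel: slide the empty pan across from the wooden parking board until it is centred in the ring on the steel weighing plate, without lifting or tipping it, and let go, then press the round tare key fully down and let it come back up. Next set the spoked wheel down flat in the pan without dropping it, and only then press the long bar-shaped hold key fully down and let it come back up. Press no key at the wrong moment, and leave the pan on the plate, the wheel in it, and the solid pulley, jar and screwdriver where they are.

Things in the scene. Friction and masses are not known exactly. Their poses are not given: they have to be found in the camera images.
- pan: Shallow round open aluminium pan: underside 116 mm, rim 130 mm across, 42 mm high, floor 5 mm, wall 3 mm; black handle 18 mm wide, 12 mm thick along the pan's own -x, 61 to 167 mm from the centre, its middle 32 mm above the underside. Origin: centre of the underside; z up. It starts on the parking board, handle roughly towards the robot.
- plate: Weighing plate, fixed: steel slab 170 mm (x) by 178 mm (y), 8 mm thick, with a dark ring 142 mm across that shows the pan's place. Origin: centre of the underside, 50 mm above the bench; its top is 58 mm above the bench. It lies left or right of the parking board on one grey plinth (190 x 370 mm).
- parking: Wooden parking board, fixed: same size, height, ring and origin as the weighing plate, beside it along its own y (centres 182 mm apart, 4 mm gap, tops level).
- wheel: The spoked wheel: aluminium casting, rim 80 mm across and 12 mm high, six thin spokes (10 mm high), central round hub 22 mm across and 46 mm high, hub upright. Origin: centre of the underside; z up along the hub. It starts on a fixed plywood board (250 x 120 mm, 8 mm thick) beside the solid pulley.
- pulley: The solid pulley (bystander): same outline and the same hub as the wheel (80 mm across, 14 mm high, hub 22 mm across and 46 mm high) but with a full disc and no spokes. Origin: centre of the underside. It lies on the same plywood board, either nearer or farther than the wheel.
- jar: Bystander: brown glass jar with a black lid, 68 mm across, 100 mm high. Origin: centre of the underside.
- driver: Bystander: screwdriver with a wooden handle, 190 mm long, lying on the bench near the robot.
- tare (a joint): Travel of the round tare key in m: 0 = up, 0.006 = fully down; it springs back. About 5 N presses it fully.
- tare_top (a point): Centre of the top of the round tare key (white cap 48 mm across, about 64 mm above the bench when up), on the flat top of the grey indicator box (190 x 120 mm, 42 mm high). It goes straight down 6 mm and stays 4 mm proud of its black collar.
- hold (a joint): Travel of the bar-shaped hold key in m: 0 = up, 0.006 = fully down; it springs back. About 5 N presses it fully.
- hold_top (a point): Centre of the top of the bar-shaped hold key (white rectangular cap 66 x 26 mm, long side along the box, about 64 mm above the bench when up), on the same indicator box, 92 mm from the round key. It goes straight down 6 mm and stays 4 mm proud of its black collar.
Mind the look-alikes: they are no part of the job. What is shaped like the wheel but green or pink is not meant.

How it is judged:
On the way, in this order (a step that is already met when the one before it is completed fails the run):
1. the empty pan stands centred on the weighing plate (within 20 mm), let go (horizontal distance between pan and plate below 0.02 m and height (world z) of pan below 0.066 m and angle between pan's own z axis and vertical below 0.1 rad and contact force between the fingers and pan below 0.05 N and horizontal distance between wheel and pan above 0.1 m and linear speed of pan below 0.02 m/s), for 0.2 s.
2. the round tare key is fully down (5 mm or more) with the empty, untouched pan on the plate (value of joint tare above 0.005 m and horizontal distance between pan and plate below 0.02 m and height (world z) of pan below 0.066 m and angle between pan's own z axis and vertical below 0.1 rad and contact force between the fingers and pan below 0.05 N and horizontal distance between wheel and pan above 0.1 m), for 0.04 s.
3. the tare key is back up (value of joint tare below 0.001 m), for 0.1 s.
4. the wheel lies flat in the pan on the plate, let go (horizontal distance between wheel and pan below 0.03 m and z of wheel in the frame of pan below 0.012 m and angle between wheel's own z axis and vertical below 0.12 rad and horizontal distance between pan and plate below 0.02 m and height (world z) of pan below 0.066 m and angle between pan's own z axis and vertical below 0.1 rad and contact force between the fingers and wheel below 0.05 N and linear speed of each of wheel, pan below 0.02 m/s), for 0.2 s.
5. the bar-shaped hold key is fully down (5 mm or more) with the untouched wheel in the pan on the plate (value of joint hold above 0.005 m and horizontal distance between wheel and pan below 0.03 m and z of wheel in the frame of pan below 0.012 m and angle between wheel's own z axis and vertical below 0.12 rad and horizontal distance between pan and plate below 0.02 m and height (world z) of pan below 0.066 m and angle between pan's own z axis and vertical below 0.1 rad and contact force between the fingers and wheel below 0.05 N and contact force between the fingers and pan below 0.05 N), for 0.04 s.
At the end, for the whole second after the job is handed in: The pan stands level on the weighing plate, its centre within 20 mm of the plate's centre; the wheel lies flat in it (within 30 mm of its centre, its underside less than 12 mm above the pan's, tilted under 0.12 rad); both keys are back up (under 1 mm) and pan and wheel are at rest (horizontal distance between pan and plate below 0.02 m and height (world z) of pan below 0.066 m and angle between pan's own z axis and vertical below 0.1 rad and horizontal distance between wheel and pan below 0.03 m and z of wheel in the frame of pan below 0.012 m and angle between wheel's own z axis and vertical below 0.12 rad and value of joint each of tare, hold below 0.001 m and linear speed of each of wheel, pan below 0.02 m/s); the robot touches nothing.
It fails at once if the pan lifted more than 10 mm off the tops, or tipped by more than 0.2 rad (height (world z) of pan above 0.068 m or angle between pan's own z axis and vertical above 0.2 rad).
It fails at once if the tare key pressed while the pan is off the plate (over 30 mm from its centre) or the wheel is at the pan (value of joint tare above 0.003 m and (horizontal distance between pan and plate above 0.03 m or horizontal distance between wheel and pan below 0.08 m)).
It fails at once if the hold key pressed while the wheel is not in the pan (value of joint hold above 0.003 m and horizontal distance between wheel and pan above 0.05 m).
It fails at once if the wheel dropped (falling faster than 0.5 m/s, not held) (linear speed of wheel above 0.5 m/s and contact force between the fingers and wheel below 0.05 N).
It fails at once if the pulley, jar or screwdriver moved more than 20 mm (distance of any of pulley, jar, driver from where it was at the start of the episode above 0.02 m).
It also fails if it takes over 72 s, if anything falls off the work surface, if the arm or the gripper's body presses on something with over 40 N, if the wrist force passes 120 N, or if a joint passes its speed limit or range.

## Working session

There is one attempt and no reset: what is moved stays moved. The work goes in short steps, each a Python script; the robot and the scene stay as the last script left them, time stands still between calls to the robot, and variables do not carry over. Pictures are saved under pics/ and viewed, about 8 in all and at most 12, crops included, and the job is handed in when it is done.

```bash
ls; mkdir -p pics; cat > h.py <<'E'
import numpy as np, cv2
from plant import robot, claw, observe, imaging
from scipy.spatial.transform import Rotation as R
def cam(name):
    s=observe(); c=imaging.read_camera(name)
    if 'extrinsics' in c: T=np.array(c['extrinsics'])
    else:
        B=np.eye(4); B[:3,3]=s['position']; B[:3,:3]=rot(s['tool_rot']); T=B@np.array(c['mount'])
    c['T']=T; c['K']=np.array([[c['fx'],0,c['cx']],[0,c['fy'],c['cy']],[0,0,1.]]); c['d']=np.array(c['dist'],float)
    return c
def rot(r):
    r=np.array(r,float)
    return r if r.shape==(3,3) else R.from_euler('xyz',r).as_matrix()
def toplane(c,uv,z):
    p=cv2.undistortPoints(np.array(uv,float).reshape(-1,1,2),c['K'],c['d']).reshape(-1,2)
    d=np.c_[p[:,0],-p[:,1],-np.ones(len(p))]@c['T'][:3,:3].T
    o=c['T'][:3,3]; return o+d*((z-o[2])/d[:,2])[:,None]
def project(c,P):
    P=np.array(P,float).reshape(-1,3); q=(P-c['T'][:3,3])@c['T'][:3,:3]
    q=q*[1,-1,-1]; return cv2.projectPoints(q,np.zeros(3),np.zeros(3),c['K'],c['d'])[0].reshape(-1,2)
def save(c,n): cv2.imwrite('pics/'+n,c['color'][:,:,::-1])
E
python3 - <<'E'
from h import *
ims=[]
for n in ('scene','side','wrist'):
    c=cam(n); ims.append(c['color']); print(n,c['T'].round(3).tolist(),c['fx'],c['d'])
    np.savez('pics/'+n+'0.npz',**{k:c[k] for k in('color','T','K','d')})
    save(c,n+'0.png')
s=observe(); print(s['position'],s['tool_rot'],s['t'],s['finger_gap'],robot.pinch_z)
cv2.imwrite('pics/both.png',cv2.resize(np.vstack(ims[:1]),(800,600))[:,:,::-1])
E
```

```text
pics
scene [[0.154, -0.63, 0.761, 1.506], [0.988, 0.088, -0.127, -0.076], [0.013, 0.771, 0.636, 0.839], [0.0, 0.0, 0.0, 1.0]] 435.732487925641 [-0.07489842  0.          0.          0.          0.        ]
side [[-0.696, 0.351, -0.626, -0.14], [-0.718, -0.344, 0.605, 0.794], [-0.003, 0.871, 0.491, 0.647], [0.0, 0.0, 0.0, 1.0]] 386.3756960172146 [-0.0990942  0.         0.         0.         0.       ]
wrist [[0.445, 0.861, 0.246, 0.295], [-0.895, 0.429, 0.119, -0.44], [-0.003, -0.274, 0.962, 0.373], [0.0, 0.0, 0.0, 1.0]] 326.97132919137516 [0.00715678 0.         0.         0.         0.        ]
[ 0.2328165  -0.47015227  0.1962932 ] [-1.57207111e+00  6.95068103e-06 -2.68177486e+00] 0.15 0.08534767258137314 0.0187
```

View pics/both.png

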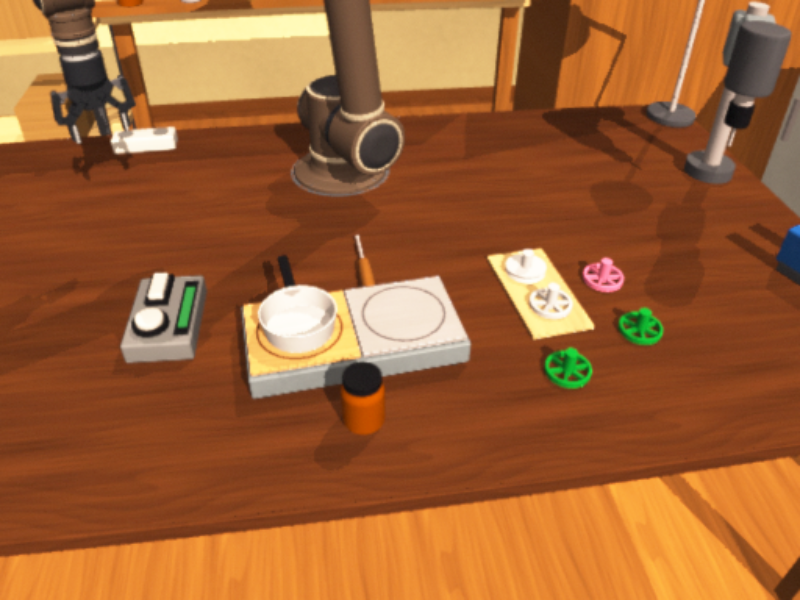

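View pics/side0.png

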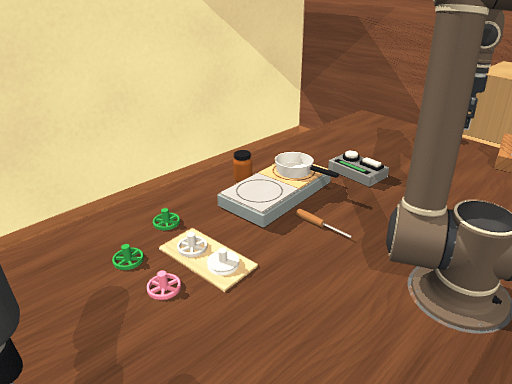

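```bash
python3 - <<'E'
from h import *
def ld(n):
    d=np.load('pics/'+n+'0.npz'); return {k:d[k] for k in d}
s=ld('scene'); k=1.5625
for n,uv,z in [('panrim',(298,311),.1),('handle_end',(285,260),.09),('plate',(404,313),.058),('tare',(151,320),.064),('hold',(158,287),.064),('wheelhub',(551,288),.054),('pulleyhub',(526,255),.054),('jarlid',(362,379),.1),('drv_h',(367,272),.01),('drv_tip',(357,238),.01),
 ('plA',(345,296),.058),('plB',(443,280),.058),('plC',(466,342),.058),('plD',(362,357),.058),('bx1',(146,277),.042),('bx2',(204,277),.042),('bx3',(190,350),.042),('bx4',(124,350),.042)]:
    print(n,toplane(s,[np.array(uv)/k],z)[0].round(3))
i=s['color'][145:245,300:440]; j=ld('side')['color'][190:310,100:270]
cv2.imwrite('pics/crop.png',np.hstack([cv2.resize(i,(400,300),interpolation=2),cv2.resize(j,(400,300),interpolation=2)])[:,:,::-1])
for p in [(.42,.0,.3),(.42,.3,.3),(.45,-.3,.3)]:
    print(p,robot.inverse_kinematics(p,[-np.pi/2,0,-np.pi/2]),robot.inverse_kinematics(p,[-np.pi/2,0,np.pi/2]),robot.inverse_kinematics(p,[-np.pi/2,0,np.pi]),robot.inverse_kinematics(p,[-np.pi/2,0,0]))
print(R.from_euler('xyz',observe()['tool_rot']).as_matrix().round(2))
E
```

```text
panrim [ 0.64  -0.113  0.1  ]
handle_end [ 0.481 -0.132  0.09 ]
plate [0.622 0.068 0.058]
tare [ 0.586 -0.366  0.064]
hold [ 0.495 -0.365  0.064]
wheelhub [0.586 0.348 0.054]
pulleyhub [0.48  0.332 0.054]
jarlid [ 0.808 -0.024  0.1  ]
drv_h [0.434 0.023 0.01 ]
drv_tip [0.314 0.015 0.01 ]
plA [ 0.561 -0.03   0.058]
plB [0.54  0.154 0.058]
plC [0.709 0.159 0.058]
plD [ 0.72  -0.016  0.058]
bx1 [ 0.432 -0.4    0.042]
bx2 [ 0.448 -0.29   0.042]
bx3 [ 0.647 -0.299  0.042]
bx4 [ 0.632 -0.41   0.042]
(0.42, 0.0, 0.3) [ 0.         -0.04985259  0.00395058  1.6245995   0.          1.57079633] [ 0.         -0.04985259  0.00395058  1.6245995   0.         -1.57079633] [ 0.         -0.04985259  0.00395058  1.6245995   0.         -3.14159265] [ 0.         -0.04985259  0.00395058  1.6245995   0.          0.        ]
(0.42, 0.3, 0.3) [0.62024949 0.1334329  0.19634034 1.63370376 0.         2.19104581] [ 0.62024949  0.1334329   0.19634034  1.63370376  0.         -0.95054684] [ 6.20249486e-01  1.33432904e-01  1.96340339e-01  1.63370376e+00
 -4.44089210e-16 -2.52134317e+00] [6.20249486e-01 1.33432904e-01 1.96340339e-01 1.63370376e+00
 4.44089210e-16 6.20249486e-01]
(0.45, -0.3, 0.3) [-0.5880026   0.18245645  0.25456413  1.64290401  0.          0.98279372] [-0.5880026   0.18245645  0.25456413  1.64290401  0.         -2.15879893] [-0.5880026   0.18245645  0.25456413  1.64290401  0.          2.55359005] [-0.5880026   0.18245645  0.25456413  1.64290401  0.         -0.5880026 ]
[[-0.9  -0.    0.44]
 [-0.44  0.   -0.9 ]
 [-0.   -1.   -0.  ]]
```

View pics/crop.png

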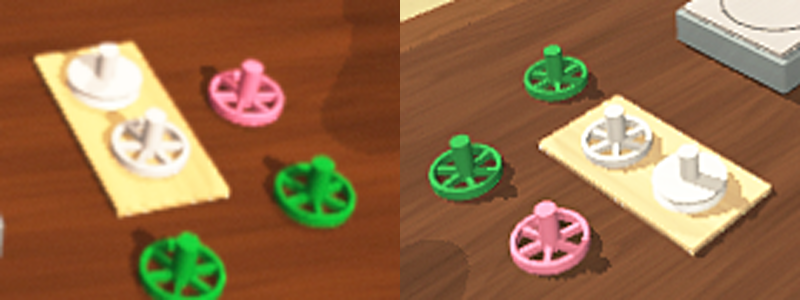

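Candidates (scene picture, 800x600): the pale piece at (550,300) has a rim with six spokes and openings. The pale piece at (525,266) is a full disc, so it is the pulley. Pink (603,275) and green (641,326), (568,368) are look-alikes. The crop confirms that the wheel is the farther piece on the plywood. Pan at (298,320), plate ring at (404,313), tare at (151,320), hold at (158,287).

Next I'll take overhead wrist views.

```bash
python3 - <<'E'
from h import *
o=[-np.pi/2,0,0]; ims=[]
for i,p in enumerate([(.5,-.13,.33),(.5,.2,.33)]):
    robot.reach(p,o); robot.hold(.2); c=cam('wrist'); ims.append(c['color'])
    np.savez(f'pics/w{i+1}0.npz',**{k:c[k] for k in('color','T','K','d')}); print(observe()['t'])
cv2.imwrite('pics/w.png',cv2.resize(np.vstack(ims),(400*1,600))[:,:,::-1])
cv2.imwrite('pics/w1.png',ims[0][:,:,::-1]);cv2.imwrite('pics/w2.png',ims[1][:,:,::-1])
E
```

```text
2.0583
3.5583
```

View pics/w1.png

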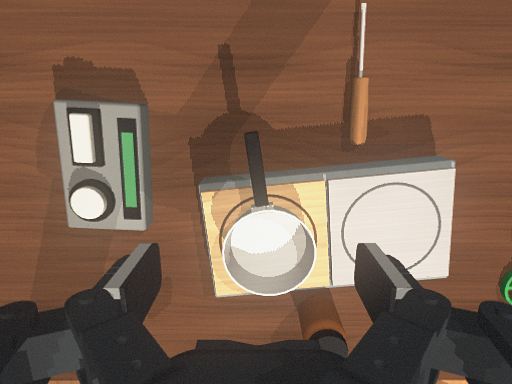

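View pics/w2.png

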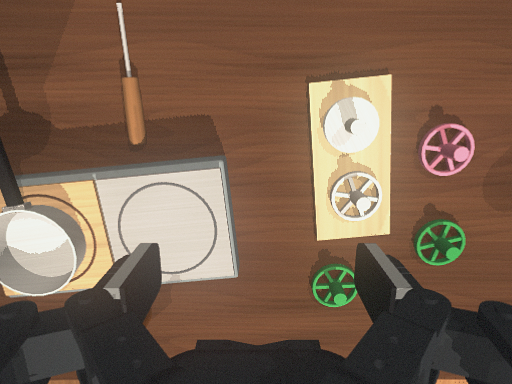

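w1: hold key at (82,137), tare key at (90,202), pan rim centred near (269,250), handle from (252,133) to (264,207), plate ring centred near (391,229). w2: wheel rim at (356,197), pulley at (351,125), plate ring at (168,228).

```bash
python3 - <<'E'
from h import *
def ld(n):
    d=np.load('pics/'+n+'0.npz'); return {k:d[k] for k in d}
def ell(pts): return cv2.fitEllipse(pts.astype(np.float32).reshape(-1,1,2))
def big(c,mask,box,z,name):
    x0,y0,x1,y1=box; m=np.zeros(mask.shape,np.uint8); m[y0:y1,x0:x1]=mask[y0:y1,x0:x1]
    cs=max(cv2.findContours(m,0,1)[0],key=cv2.contourArea)
    P=toplane(c,cs.reshape(-1,2),z)[:,:2]; (ctr,wh,a)=cv2.minAreaRect(P.astype(np.float32))
    (cc,rr)=cv2.minEnclosingCircle((P*1000).astype(np.float32)); e=cv2.fitEllipse((P*1000).astype(np.float32))
    print(name,'rect',np.round(ctr,4),np.round(wh,4),round(a,1),'ell',np.round(e[0],1),np.round(e[1],1)); return P
for n in ('w1','w2'):
    c=ld(n); im=c['color'].astype(int); V=im.max(2); S=(V-im.min(2))/np.maximum(V,1)
    # ring: dark pixels in plate
    b={'w1':(334,175,450,282),'w2':(112,178,224,280)}[n]
    x0,y0,x1,y1=b; sub=(V<120)[y0:y1,x0:x1]
    yy,xx=np.nonzero(sub); pts=np.c_[xx+x0,yy+y0]; c0=np.array({'w1':(391,229),'w2':(168,228)}[n]); r=np.hypot(*(pts-c0).T); pts=pts[(r>42)&(r<56)]
    if n=='w2': pts=pts[~((pts[:,0]>120)&(pts[:,1]>240)&(pts[:,0]<162))]
    else: pts=pts[~((pts[:,0]>352)&(pts[:,1]>238)&(pts[:,0]<412))]
    P=toplane(c,pts,.058)[:,:2]; A=np.c_[2*P,np.ones(len(P))]; s=np.linalg.lstsq(A,(P**2).sum(1),rcond=None)[0]
    print(n,'ring',len(P),s[:2].round(4),'r',np.sqrt(s[2]+s[0]**2+s[1]**2).round(4))
    w=((S<.3)&(V>110)).astype(np.uint8)
    if n=='w1':
        wk=((S<.25)&(V>175)).astype(np.uint8)
        big(c,wk,(60,100,108,172),.064,'hold'); big(c,wk,(60,172,112,226),.064,'tare')
        hd=((V<70)).astype(np.uint8); H=big(c,hd,(240,128,272,200),.096,'handle')
        print('corners', toplane(c,[(329,181),(455,165),(446,278),(330,287)],.058)[:,:2].round(4).tolist())
        # rim: hand-picked extremes of outer rim
        print('rim',toplane(c,[(223,248),(316,250),(269,295),(269,205)],.1)[:,:2].round(4).tolist())
    else:
        big(c,w,(325,165,388,226),.020,'wheel'); big(c,w,(322,92,383,156),.022,'pulley')
        print('hub',toplane(c,[(364,205)],.054)[0],'pulley hub',toplane(c,[(351,127)],.054)[0], toplane(c,[(313,80),(390,75),(390,233),(317,240)],.008)[:,:2].round(3).tolist())
E
```

```text
w1 ring 14 [0.6459 0.0972] r 0.0527
hold rect [ 0.4833 -0.3673] [0.0261 0.0649] 87.2 ell [ 483.5 -367.4] [27.9 79.8]
tare rect [ 0.5746 -0.3719] [0.0469 0.0447] 90.0 ell [ 574.8 -371.9] [45.1 46.5]
handle rect [ 0.4965 -0.1357] [0.0525 0.018 ] 7.7 ell [ 493.9 -136.2] [19.  57.7]
corners [[0.5436, -0.0293], [0.5207, 0.1446], [0.6976, 0.1599], [0.7136, -0.0176]]
rim [[0.6269, -0.1773], [0.6299, -0.0507], [0.6999, -0.114], [0.5654, -0.1154]]
w2 ring 33 [0.6174 0.0657] r 0.0711
wheel rect [0.5779 0.3514] [0.1001 0.0974] 90.0 ell [575.4 349.6] [ 99.  105.9]
pulley rect [0.4718 0.3376] [0.0925 0.0859] 6.0 ell [470.5 341.3] [85.5 97.5]
hub [0.58163397 0.3543291  0.054     ] pulley hub [0.46962009 0.32661595 0.054     ] [[0.407, 0.279], [0.4, 0.39], [0.646, 0.417], [0.658, 0.298]]
```

```bash
python3 - <<'E'
from h import *
yaw=np.radians(8.2); o=[-np.pi/2,0,yaw]
g=np.array([.510,-.1325,.070]); d=np.array([-.0171,.1804,0])
robot.reach(g+[0,0,.09],o); robot.movel(g,rate=.12)
claw.grasp(squeeze=30); s=observe(); print('grasp',s['t'],s['finger_gap'],s['position'],np.round(s['wrist_force'],1))
print(robot.movel(g+d,rate=.06,guard=35)); s=observe(); print(s['t'],s['finger_gap'],s['position'],np.round(s['wrist_force'],1))
robot.hold(.2); c=cam('scene'); save(c,'slid.png')
E
```

```text
grasp 6.6167 6.632100530557434e-05 [ 0.50998977 -0.13248839  0.06998174] [ 0.2  0.  -1.2]
False
9.7833 -4.52618020207844e-06 [0.49293031 0.04779224 0.07001095] [-0.3  0.2  0.2]
```

View pics/slid.png

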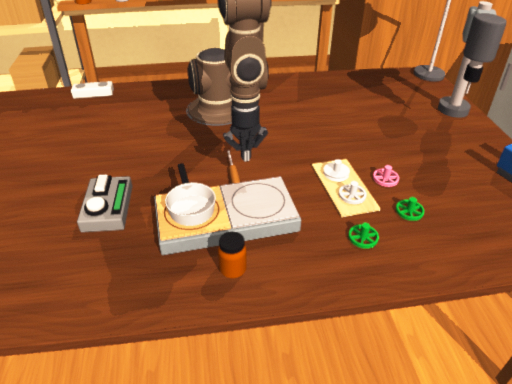

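The gap reads 0, so the fingers missed the handle and the pan is still parked. I'll check the geometry.

```bash
python3 - <<'E'
from h import *
c=cam('scene'); s=observe(); print(s['position'],s['tool_rot'],s['finger_gap'])
p=s['position']; print('tcp px',project(c,[p]), 'pts',project(c,[(.51,-.1325,.09),(.634,-.115,.1),(.617,.066,.058)]))
w=cam('wrist'); save(w,'wr3.png'); print('wrist px tcp',project(w,[p,(.51,-.1325,.09)]))
a=cv2.resize(c['color'][120:250,140:310],(760,580),interpolation=2)
cv2.imwrite('pics/z.png',a[:,:,::-1])
E
```

```text
[0.49287291 0.04787037 0.06997199] [-1.57079876e+00  7.67496048e-05  1.43052636e-01] -3.0621082255232097e-06
tcp px [[245.15463522 169.22157802]] pts [[182.51867116 172.50550745]
 [189.77509654 197.64878178]
 [257.57834392 199.25517537]]
wrist px tcp [[257.76885145 222.94611198]
 [-99.77675664 221.23785491]]
```

View pics/z.png

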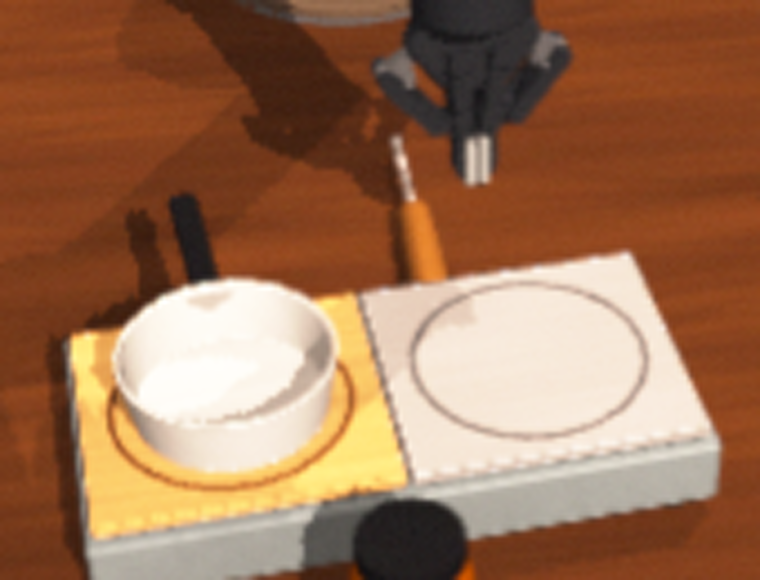

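View pics/wr3.png

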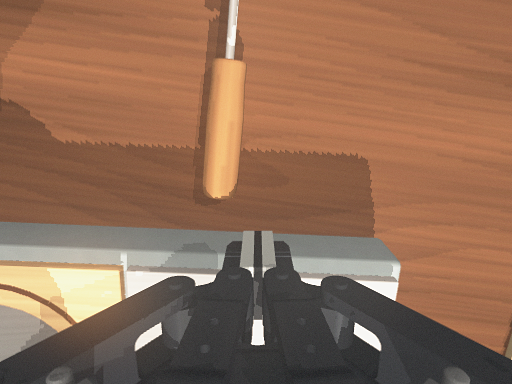

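```bash
python3 - <<'E'
from h import *
c=cam('scene'); w=cam('wrist')
def ray(c,uv):
    a=toplane(c,[uv],0.)[0]; o=c['T'][:3,3]; return o,(a-o)/np.linalg.norm(a-o)
o1,d1=ray(c,(247,161)); o2,d2=ray(w,(258,232))
t=np.linalg.lstsq(np.c_[d1,-d2],o2-o1,rcond=None)[0]; A=o1+t[0]*d1;B=o2+t[1]*d2
print('tip',A,B,'gap',np.linalg.norm(A-B)); print(w['T'][:3,3], observe()['position'], np.array(imaging.read_camera('wrist')['mount']).round(3).tolist())
# known-world check of FK
q=observe()['q']; print(q)
E
```

```text
tip [0.48825291 0.05409535 0.0957365 ] [0.48783231 0.04720603 0.09510992] gap 0.00693052968342215
[0.42389983 0.03734182 0.24648196] [0.49291087 0.04789359 0.07000236] [[-0.002, -0.962, -0.273, -0.07], [-0.002, 0.273, -0.962, -0.177], [1.0, -0.001, -0.002, -0.001], [0.0, 0.0, 0.0, 1.0]]
[ 9.68554203e-02  1.01767342e-01 -3.47043300e-01  1.12201862e+00
  2.58201130e-06 -4.62599313e-02]
```

Two-view triangulation puts the real fingertips about 25 mm above the reported TCP. I'll check this with a guarded touch on the bare steel plate, whose top is at 0.058.

```bash
python3 - <<'E'
from h import *
p=np.array(observe()['position'])
robot.movel([p[0],p[1],.10],rate=.15)
robot.movel([.617,.066,.09],rate=.2)
r=robot.movel([.617,.066,.020],rate=.03,guard=4); s=observe(); print(r,s['t'],s['position'],np.round(s['wrist_force'],1))
robot.movel([.617,.066,.12],rate=.2)
E
```

```text
True 13.3833 [0.61702693 0.06599559 0.02371395] [ 0.6 -0.4  4.6]
```

The touch came at reported z 0.0237, so the real fingertips sit about 34 mm above the reported TCP (25 mm by vision). I'll use a 30 mm offset for the handle grasp, where either value works, and check the finger gap before sliding.

```bash
python3 - <<'E'
from h import *
yaw=np.radians(8.2); o=[-np.pi/2,0,yaw]
g=np.array([.510,-.1325,.040]); d=np.array([-.0171,.1804,0])
claw.release(); robot.reach(g+[0,0,.11],o); robot.movel(g,rate=.12)
claw.grasp(squeeze=30); s=observe(); print('grasp',s['t'],s['finger_gap'],s['position'],np.round(s['wrist_force'],1))
if s['finger_gap']>.012:
    print(robot.movel(g+d,rate=.07,guard=35)); s=observe(); print(s['t'],s['finger_gap'],s['position'],np.round(s['wrist_force'],1))
    robot.hold(.2)
c=cam('scene'); w=cam('wrist')
cv2.imwrite('pics/slid2.png',np.hstack([cv2.resize(c['color'][120:260,140:310],(400,330)),cv2.resize(w['color'],(400,330))])[:,:,::-1])
E
```

```text
grasp 17.4 0.017185463017280498 [ 0.51007453 -0.13271602  0.04025037] [-0.5 -1.2  2.3]
False
20.1417 0.017271194810917465 [0.49294041 0.04782708 0.03998988] [-0.  -3.1  2.1]
```

View pics/slid2.png

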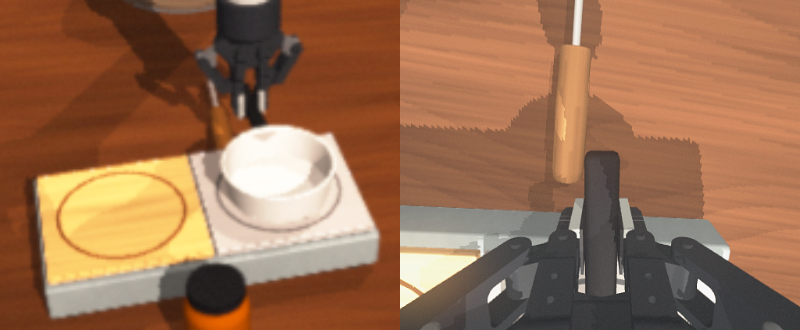

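```bash
python3 - <<'E'
from h import *
claw.release(); p=np.array(observe()['position'])
robot.movel(p+[0,0,.08],rate=.2)
robot.reach([.46,.03,.24],[-np.pi/2,0,0.0]); robot.hold(.15); c=cam('wrist')
np.savez('pics/w30.npz',**{k:c[k] for k in('color','T','K','d')}); print(observe()['t'])
save(c,'w3.png')
print('expected rim/ring px',project(c,[(.6174,.0657,.1),(.6174,.0657,.058)]))
E
```

```text
22.425
expected rim/ring px [[289.24013403 310.64112681]
 [286.00773401 289.41887814]]
```

View pics/w3.png

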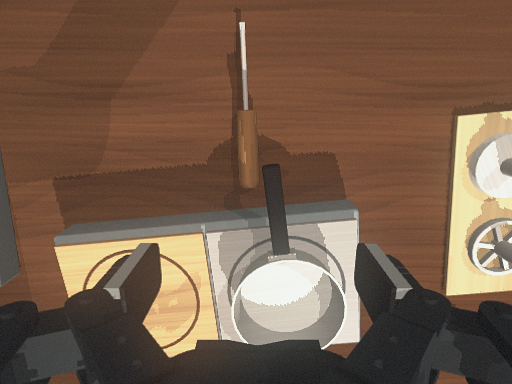

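```bash
python3 - <<'E'
from h import *
d=np.load('pics/w30.npz'); c={k:d[k] for k in d}
print(toplane(c,[(232,307),(346,307),(287,254),(272,165),(284,252)],.1)[:,:2].round(4).tolist(), project(c,[(.6174-.065,.0657,.1),(.6174-.071,.0657,.058)]).round(1))
# rim far-left/right arc circle fit: points read on the outer rim
P=toplane(c,[(232,307),(237,285),(250,267),(266,258),(287,254),(311,257),(328,268),(341,286),(346,307)],.1)[:,:2]
s=np.linalg.lstsq(np.c_[2*P,np.ones(len(P))],(P**2).sum(1),rcond=None)[0]; print('pan',s[:2],np.sqrt(s[2]+s[0]**2+s[1]**2))
E
```

```text
[[0.6128, 0.0021], [0.6126, 0.1285], [0.5482, 0.0614], [0.4527, 0.0442], [0.5459, 0.0582]] [[291.  257.6]
 [287.5 236.3]]
pan [0.61080009 0.0645826 ] 0.06272257020387632
```

Pan is at about (0.612, 0.065), against a plate centre of (0.617, 0.066), so it is within 6 mm. Now the tare key.

```bash
python3 - <<'E'
from h import *
claw.grasp(); robot.reach([.5747,-.372,.10],[-np.pi/2,0,0.0])
robot.movel([.5747,-.372,.040],rate=.12)
r=robot.movel([.5747,-.372,.012],rate=.03,guard=14); s=observe(); print(r,s['t'],s['position'],np.round(s['wrist_force'],1))
robot.hold(.15); w=cam('wrist'); s=observe(); print(s['position'],np.round(s['wrist_force'],1))
np.savez('pics/w40.npz',**{k:w[k] for k in('color','T','K','d')})
robot.movel([.5747,-.372,.10],rate=.12); claw.release(); print(observe()['t'])
E
```

```text
True 26.0833 [ 0.57509927 -0.37228032  0.02383377] [-0.9 -0.3  4. ]
[ 0.57506481 -0.37229468  0.02367447] [-0.9  1.   7.4]
27.8583
```

Tare bottomed at reported z 0.0237, the same reading as the 0.058 plate touch, so the full 6 mm of travel was used. Now the spoked wheel.

```bash
python3 - <<'E'
from h import *
d=np.load('pics/w20.npz'); c={k:d[k] for k in d}
P=toplane(c,[(331,197),(383,197),(357,172),(357,222)],.018)[:,:2]; rim=np.array([(P[2]+P[3])[0]/2,(P[0]+P[1])[1]/2])
hub=toplane(c,[(364,205)],.054)[0,:2]; print(P.round(3).tolist(),rim,hub)
x,y=(rim+hub)/2; o=[-np.pi/2,0,.1]; zg=-.004
robot.reach([x,y,.10],o); robot.movel([x,y,zg],rate=.12,guard=10); s=observe(); print(s['position'],s['wrist_force'])
claw.grasp(squeeze=40); s=observe(); print('gap',s['finger_gap'],s['t'],s['position'])
if s['finger_gap']>.016:
    robot.movel([x,y,.02],rate=.06); robot.movel([x,y,.15],rate=.2); robot.hold(.2); s=observe(); print(s['finger_gap'],s['wrist_force'],s['t'])
w=cam('wrist'); sc=cam('scene')
cv2.imwrite('pics/grip.png',np.hstack([cv2.resize(w['color'],(400,300)),cv2.resize(sc['color'],(400,300))])[:,:,::-1])
E
```

```text
[[0.58, 0.314], [0.58, 0.395], [0.541, 0.351], [0.622, 0.358]] [0.58137158 0.35462338] [0.58163397 0.3543291 ]
[ 0.58211014  0.3548066  -0.00304393] [-0.32945965 -0.18325293  0.19616406]
gap 0.02052212684773922 32.0583 [ 0.58172124  0.35445217 -0.00356314]
0.020885807252391173 [ 0.18464209 -0.20832181 -1.65246237] 33.6083
```

View pics/grip.png

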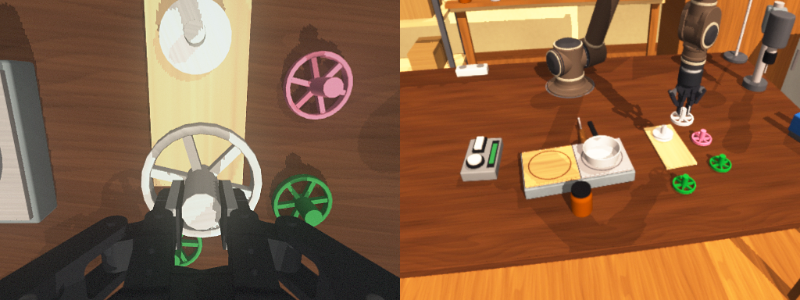

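The wheel is held level by its hub, and the pan and pulley are undisturbed. Now placing it.

```bash
python3 - <<'E'
from h import *
x,y=.6125,.065; o=[-np.pi/2,0,.1]
robot.movel([x,y,.15],rate=.2); robot.movel([x,y,.066],rate=.12); robot.hold(.2)
r=robot.movel([x,y,.0495],rate=.025,guard=2.5); s=observe(); print(r,s['t'],s['position'],s['wrist_force'],s['finger_gap'])
claw.release(); s=observe(); print(s['wrist_force'])
robot.movel([x,y,.10],rate=.08); robot.movel([x,y,.14],rate=.2)
robot.reach([.46,.03,.24],[-np.pi/2,0,0.0]); robot.hold(.15); w=cam('wrist'); sc=cam('side'); print(observe()['t'])
np.savez('pics/w50.npz',**{k:w[k] for k in('color','T','K','d')})
cv2.imwrite('pics/placed.png',np.hstack([w['color'],cv2.resize(sc['color'][130:230,200:350],(288,384))])[:,:,::-1])
E
```

```text
True 36.9333 [0.61223205 0.06498987 0.05140526] [-0.0768718   0.88456727  3.63445966] 0.02051036989736978
[ 0.47342129 -0.60478337 -0.35306717]
39.7083
```

View pics/placed.png

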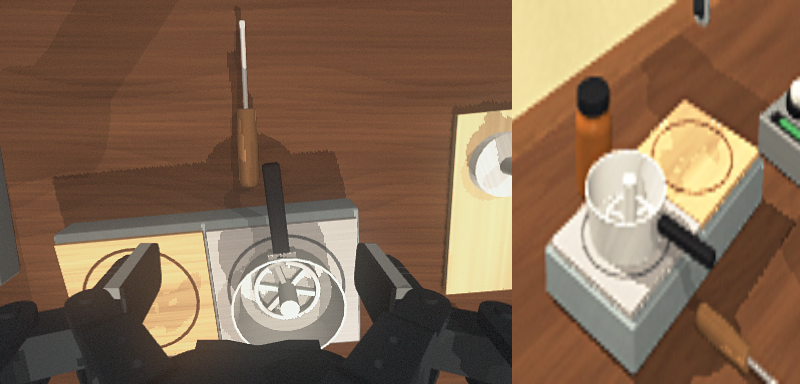

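The wheel lies flat and central in the pan: contact came at z 0.0514, against 0.0514 expected, and the pan's rim pixels have not changed. Now the hold key.

```bash
python3 - <<'E'
from h import *
x,y=.4835,-.3674; claw.grasp(); robot.reach([x,y,.10],[-np.pi/2,0,0.0]); robot.movel([x,y,.040],rate=.12)
r=robot.movel([x,y,.012],rate=.03,guard=14); s=observe(); print(r,s['position'],s['wrist_force'])
robot.hold(.15); s=observe(); print(s['position'],s['wrist_force'])
robot.movel([x,y,.14],rate=.12); robot.hold(.3)
d=np.load('pics/w50.npz'); sc=cam('scene'); s=observe(); print(s['t'],s['wrist_force'])
# keys/pan unchanged check vs. slide-time picture
b=cv2.imread('pics/scene0.png')[:,:,::-1].astype(int); a=sc['color'].astype(int)
for n,(u,v,r) in dict(pulley=(336,170,12),jar=(232,255,20),driver=(236,172,10)).items():
    print(n,abs(a-b)[v-r:v+r,u-r:u+r].mean().round(1))
robot.job_done()
E
```

```text
True [ 0.48381881 -0.36769266  0.02369006] [-0.52382584  1.02840629  4.69003226]
[ 0.48385704 -0.36772901  0.02364612] [-0.82673593  1.44119378  8.05590257]
44.9333 [ 0.32868038  0.08300873 -0.02376218]
pulley 0.7
jar 1.5
driver 30.1
the job is handed in; nothing more can be done
```

The job is handed in at about 45 s of the 72 s allowed. I slid the pan by its handle onto the plate, pressed tare, set the spoked wheel in the pan, then pressed hold.

**Failed or disagreeing checks**
- **First handle grasp:** it missed (finger gap 0) and moved nothing. A guarded touch on the plate showed the real fingertips about 34 mm above the reported TCP; vision had suggested about 25 mm. The second grasp held.
- **Screwdriver:** the final image comparison changed by 30 at its spot. I think that is the pan's handle and its shadow, which now fall there. The screwdriver looked unmoved in the wrist views after the slide and after the wheel was placed.

**Checks that passed**
- **Pan:** about 6 mm from the plate centre after the slide, with its rim unchanged in the picture after the wheel was placed.
- **Keys:** both bottomed at reported z 0.0237, which matches the full 6 mm of travel, with 7–8 N held. I did not measure them coming back up, but the tool was well clear with no force on it.
- **Wheel:** contact came at the expected height (z 0.0514), and it lies flat and central in the pan.
- **Pulley and jar:** their image patches are essentially unchanged (differences of 0.7 and 1.5).

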